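Dial the cut-length preset on a three-wheel thumbwheel unit and load it

TASK

Set the stop rail's preset unit to 4-7-2: rub the rubber thumbwheels gently round with a fingertip until yellow is up on the wheel at the robot's left, violet on the middle one and red on the one to its right, each bar level with the orange pointers. Then push the green button down past half its travel to load the code, and let go; press on the unit gently throughout, under 15 newtons, and leave the other things on the bench where they are.

Things in the scene. Friction and masses are not known exactly. Their poses are not given: they have to be found in the camera images.
- counter: preset unit, grey enclosure fixed to the bench: 130 (x) x 220 (y) x 60 mm high, origin at the centre of its underside, x away from the robot, y to the robot's left, z up. On its top panel: three rubber wheels in slots in a row along y, a green button at the -y end, and on the near edge a key of colour chips, 0 at the +y end to 9. It takes no press over 15 N in all
- slot_left (a point): panel surface straight below the left wheel's crown, midway between its two orange pointers; unit's axes; at x 0, y 66, z 60 mm of the unit. Every wheel's crown stands 10 to 18 mm above its point like this, each one different, not measured: it has to be felt. Sprung axle: gives 1 mm per 4 N pressed, 5 mm at most, no slack
- slot_middle (a point): the same for the middle wheel: at x 0, y 31, z 60 mm of the unit; crown 10 to 18 mm above, to be felt. To turn a wheel without slipping a fingertip must press on its crown with 4 to 5 N or more
- slot_right (a point): the same for the right one of the three wheels: at x 0, y -4, z 60 mm of the unit; crown 10 to 18 mm above, to be felt
- wheel_left (a joint): angle (rad) of the left (+y) thumbwheel: smooth rubber disc 44 mm across, 14 mm wide, axle along the unit's y, its crown out of the panel. 0 with digit 0 straight up, +0.6283 per digit; range -0.3 to 5.95; grows as the crown is rubbed towards +x. No clicks: a brake (3 N at the rim) holds it wherever left; it may start between digits
- wheel_middle (a joint): angle of the middle wheel, same make and sense. Ten coloured bars across each rim mark the digits: 0 black, 1 brown, 2 red, 3 orange, 4 yellow, 5 green, 6 blue, 7 violet, 8 light grey, 9 white; thin grey lines half-way between them. The digit set is the one straight up, at the orange pointers
- wheel_right (a joint): angle of the right wheel (of the three, between the middle wheel and the button), same make and sense
- load_button (a joint): travel (m) of the green push button, 0 up, 0.012 fully down on a hard stop; 1.8 N to start, 3.6 N at 5 mm, 6 N at the bottom; it springs back up when let go. It loads the code at 5 mm. Not to be pushed while a wheel is off its digit
- load_button_top (a point): centre of the green button's top, 30 mm across, at x 0, y -75, z 88 mm of the unit when up (28 mm above the panel); black collar round it 46 mm across, 12 mm high
- dowel: wooden dowel, 32 mm across, 60 mm tall, standing beside the unit's +y end; origin at the centre of its foot. Leave alone
- sanding_block: cork sanding block 65 x 100 x 35 mm lying in front of the unit; origin at the centre of its underside. Leave alone
- pencil: red carpenter's pencil 160 mm long, 8 mm thick, lying behind the unit; origin under its middle. Leave alone
- glue: white glue bottle, 60 mm across, 170 mm tall, standing; origin at the centre of its foot. Leave alone
- screwdriver: yellow-handled screwdriver, lying to the robot's left; origin under its middle. Leave alone
- drill: yellow and black cordless drill lying on its side, about 60 mm high; origin under its housing. Leave alone

How it is judged:
By the outcome, as a careful person would: the job done as asked, in the order asked, and still so for the second after the job is handed in, with the robot touching nothing.
It also fails if it takes over 70 s, if anything falls off the work surface, if the arm or the gripper's body presses on something with over 40 N, if the wrist force passes 120 N, or if a joint passes its speed limit or range.

ROBOT

A 7-joint arm with a two-finger parallel gripper is mounted at the origin on the work surface. World frame = base frame: x ahead of the robot, y to its left, z up, the work surface at z = 0. Lengths are in m, angles in rad, forces in N, time in s.
With the tool pointing down it reaches from about 0.35 to 0.9 m from the base axis. Payload 8.1 kg.
Tool frame: the origin (TCP) lies midway between the tips of the shut fingers; the grasp point (between the pads) lies 19 mm behind it; z points along the fingers, y is the line along which they close (so a half turn about z gives the same grasp; the last joint's range is limited). The gripper opens to 85 mm and grips with 20 to 120 N. Pads are 22 mm wide; open, the fingers measure 114 mm over their backs; the gripper's body (76 mm by 85 mm) begins 54 mm behind the grasp point. The pads swing forward as they close: fully open they stand 13 mm farther back than shut.
Start: joints at [-0.103, 0.434, 0.025, 1.573, -0.012, 1.134, -0.075], TCP at [0.625, -0, 0.211] pointing down, gripper open.
Joint ranges: [-2.62, 2.62], [-0.44, 2.09], [-1.27, 1.32], [0.08, 2.57], [-1.32, 4.46], [0.12, 2], [-2.74, 2.74]. Speed limits (rad/s): [2.22, 2.22, 3.01, 3.01, 3.14, 3.14, 3.14].

INTERFACE

Orientations are given as a unit quaternion [x, y, z, w].
In Python, from workcell import env gives the robot as it stands.
- The arm moves only by the tool move_arm, never from a script. Its argument "series" is a list that holds one entry, the list of rows, each a list of 6 numbers: the shift along the tool's x, y, z in units of 0.02 m (1.0 is 0.02 m), then the turn, a rotation vector about the tool's x, y, z in units of 60 degrees (1.0 is 60 degrees). In form: [[[dx, dy, dz, wx, wy, wz], ...]]. A call has exactly 10 rows; each row shifts and turns the commanded pose from where the row before left it, along the tool's axes as they then stand; what a row does not reach is not made up. A row lasts 1/12 s, in which the tool goes at most 41.7 mm and 7.16 degrees, less where a joint would pass 70% of its speed; a pose out of reach is approached as far as the arm can. A call with a number of a shift or a turn outside -1 to 1 is refused whole. A call with a gripper value outside its range is refused whole. "claw" is the closure, from -1 (fully open) to 1 (shut), set as the call begins (left out, the last holds). The fingers move at their own pace and stop on an object; the grip force is fixed at half the most. Time passes only in rows, so rows that do not move let the fingers close, or fill a call up. It gives the time, the measured TCP pose, the force, the opening and the grip force at its end, in the units of the state.
- env.read_state(): the state, without advancing time (a new reading comes with each control period).
- env.camera(name): name is "scene" or "side" or "wrist"; returns a dict with "color" (480x640x3 uint8, red, green, blue), "camera_matrix" (3x3 intrinsics, pixels), "xyz" and "attitude" of the camera in the world; the wrist camera has in their place "tool_from_camera" (4x4, takes a point from camera to tool coordinates, whose origin is the TCP and whose axes are the flange's). Camera axes: x right, y down, z forward; pixel columns grow to the right and rows downward; lengths in m; the calibration is good to about 2 mm. A picture is of the moment at which its call begins: read the wrist's pose just before it. There is no depth.
- env.hand_in(): hands the job in; it is judged then, once.
The state is a dict: "t": time; "joints": joint angles; "qd": joint speeds; "joint_torque": joint torques, N m; "position": TCP position; "orientation": TCP orientation; "force": force on the tool from outside, world axes, zero at the start; "ft_torque": the same for the moment, N m; "opening": opening from 0.0 (shut) to 1.0 (fully open); "grip_force": force on a finger pad.
Only numpy, scipy, OpenCV 4.12 (cv2) and the standard library are available. Lean on these libraries where they do the work, as an engineer would, in place of code of your own. Each camera call takes 0.05 s, during which the arm holds its last target. There are 200 camera calls.

## Working session

There is one attempt and no reset: what is moved stays moved. The work goes in short steps, Python scripts to look and compute and a tool call to move; the robot and the scene stay as the last step left them, time stands still between calls to the robot, and variables do not carry over. Pictures are saved under pics/ and viewed, at most 10 in all, crops included, and the job is handed in when it is done.

Besides the shell and the picture viewer there is one more tool, called after "Call:" as name([rows], argument=value, ...), one row to a line, values as JSON. move_arm: Moves the arm, as the interface text tells. Its arguments: {"type":"object","properties":{"series":{"type":"array"},"claw":{"type":"number"}},"required":["series"]}

```bash
ls; mkdir -p pics
python3 - <<'E'
from workcell import env
import cv2,numpy as np
s=env.read_state();print({k:np.round(v,4).tolist() for k,v in s.items()})
ims=[]
for n in("scene","wrist"):
    c=env.camera(n);cv2.imwrite(f"pics/{n}0.png",c["color"][...,::-1])
    for k in c:
        if k!="color":print(n,k,np.round(c[k],4).tolist())
E
```

```text
pics
{'t': 0.0, 'joints': [-0.1026, 0.4352, 0.025, 1.5741, -0.0116, 1.134, -0.0751], 'qd': [-0.0015, -0.0005, 0.0005, -0.0008, 0.0001, 0.0009, -0.0017], 'joint_torque': [0.0001, -67.0461, 1.0253, -31.6204, 0.0155, 0.0126, -0.0], 'position': [0.6245, -0.0, 0.2104], 'orientation': [0.7071, 0.7071, -0.0006, -0.0005], 'force': [0.156, 0.1453, 0.2495], 'ft_torque': [-0.0331, 0.0005, 0.0033], 'grip_force': 0.0, 'opening': 1.0004}
scene camera_matrix [[549.0464, 0.0, 321.7013], [0.0, 549.0464, 240.7241], [0.0, 0.0, 1.0]]
scene xyz [1.3365, -0.612, 0.8177]
scene attitude [0.7975, 0.4016, -0.2025, -0.4021]
wrist camera_matrix [[376.7696, 0.0, 323.6688], [0.0, 376.7696, 242.0007], [0.0, 0.0, 1.0]]
wrist tool_from_camera [[-0.0015, -0.9629, -0.27, 0.0692], [1.0, -0.0017, 0.0006, 0.0001], [-0.001, -0.27, 0.9629, -0.1619], [0.0, 0.0, 0.0, 1.0]]
```

View pics/scene0.png

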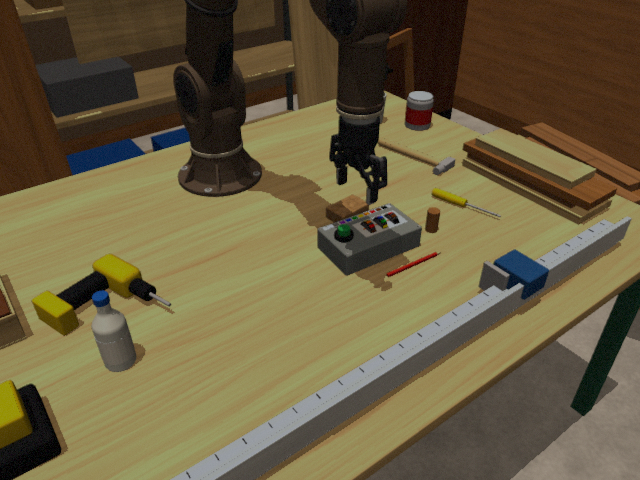

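View pics/wrist0.png

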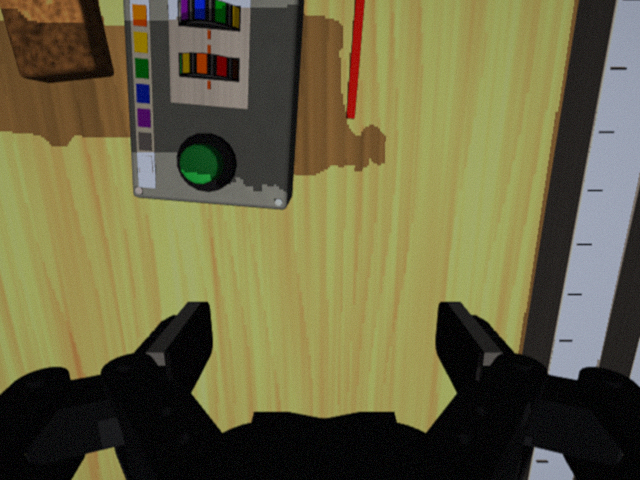

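The wrist view shows the unit partly, with the button at (205,160) and the wheels above it. I'll shift over the unit.

Call:
move_arm([
  [[0.6, -0.45, 0, 0, 0, 0], [0.6, -0.45, 0, 0, 0, 0], [0.6, -0.45, 0, 0, 0, 0], [0.6, -0.45, 0, 0, 0, 0], [0.6, -0.45, 0, 0, 0, 0], [0.6, -0.45, 0, 0, 0, 0], [0.6, -0.45, 0, 0, 0, 0], [0.6, -0.45, 0, 0, 0, 0], [0, 0, 0, 0, 0, 0], [0, 0, 0, 0, 0, 0]],
])

```text
t: 0.93
position: [0.5522, 0.0975, 0.2115]
orientation: [0.706, 0.708, 0.0, 0.0]
force: [-0.6, 0.0, 0.8]
opening: 0.997
grip_force: 0.0
```

```bash
cat > h.py <<'E'
from workcell import env
import cv2,numpy as np
from scipy.spatial.transform import Rotation as R
def look(name=None):
    s=env.read_state();c=env.camera("wrist")
    if name: cv2.imwrite(f"pics/{name}.png",c["color"][...,::-1])
    T=np.eye(4);T[:3,:3]=R.from_quat(s["orientation"]).as_matrix();T[:3,3]=s["position"]
    return c["color"],c["camera_matrix"],T@np.array(c["tool_from_camera"]),s
def ray(uv,K,M,z):
    d=M[:3,:3]@np.linalg.inv(K)@[uv[0],uv[1],1];o=M[:3,3]
    return o+d*(z-o[2])/d[2]
def proj(p,K,M):
    q=K@(M[:3,:3].T@(np.array(p)-M[:3,3]));return q[:2]/q[2]
E
python3 - <<'E'
from h import *
im,K,M,s=look("w1")
print(s["position"],s["orientation"])
hsv=cv2.cvtColor(im,cv2.COLOR_RGB2HSV)
g=cv2.inRange(hsv,(50,80,40),(75,255,255))
n,l,st,ce=cv2.connectedComponentsWithStats(g)
for i in range(1,n):
    if st[i,4]>100:print(st[i],ce[i],ray(ce[i],K,M,.088))
E
```

```text
[0.5521738  0.09752529 0.21154699] [7.06095834e-01 7.08116247e-01 2.30628358e-04 1.95235170e-05]
[318 145  10  18 146] [322.67808219 153.47945205] [0.5517138  0.15458647 0.088     ]
[238 187  13  17 202] [243.52475248 195.09405941] [0.49157129 0.12368583 0.088     ]
[279 268  37  35 971] [297.36972194 285.05355304] [0.53121609 0.05036346 0.088     ]
```

View pics/w1.png

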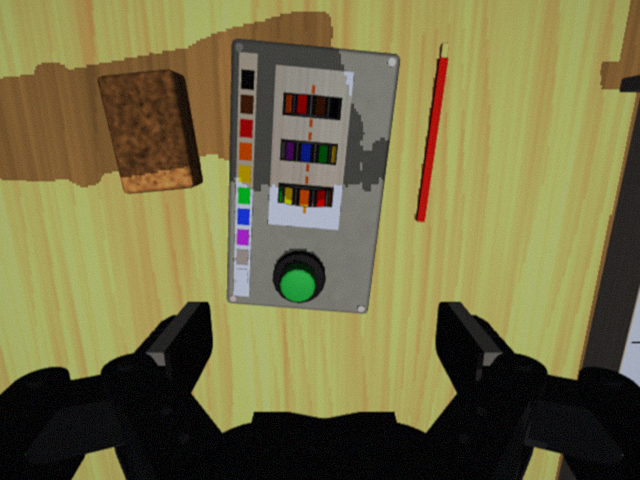

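```bash
cat >> h.py <<'E'
def tool_shift(target,s):  # world target -> tool-axis shift in 20 mm units
    return R.from_quat(s["orientation"]).inv().apply(np.array(target)-s["position"])/0.02
E
python3 - <<'E'
from h import *
im,K,M,s=look()
scr=[ray(p,K,M,.06)[:2] for p in [(239,47),(392,62),(361,309),(233,299)]]
cor=[ray(p,K,M,.06)[:2] for p in [(233,41),(399,54),(367,314),(228,304)]]
for q in(scr,cor):
    q=np.array(q);c=q.mean(0);v=(q[0]+q[1]-q[2]-q[3])/2;h=(q[1]+q[2]-q[0]-q[3])/2
    print(c,np.linalg.norm(v),np.linalg.norm(h),np.degrees([np.arctan2(-v[0],v[1]),np.arctan2(h[1],h[0])]))
print(ray((297.4,285),K,M,.088), R.from_quat(s["orientation"]).as_matrix().round(3))
big=cv2.resize(im[60:330,215:410],None,fx=3,fy=3,interpolation=cv2.INTER_CUBIC)[:600]
cv2.imwrite("pics/w1b.png",cv2.resize(im[85:225,265:365],(570,798))[...,::-1][:600])
E
```

```text
[0.53831783 0.12236146] 0.20671083147043684 0.11626324313245467 [-5.01941965 -5.02131352]
[0.53870454 0.12229666] 0.21644704926079683 0.12604987737857706 [-4.79515419 -4.3172506 ]
[0.53180188 0.049297   0.088     ] [[-0.001  1.     0.001]
 [ 1.     0.001 -0.   ]
 [-0.     0.001 -1.   ]]
```

The unit is centred at about (0.5385, 0.1223) with a yaw of -4.9°. In the second wrist view the left wheel reads about 1.4 (red/brown at column 313), the middle about 5.8, and the right about 2.9. I'll go above the left wheel with the fingers shut.

Call:
move_arm([
  [[0.57, -0.1, 0.78, 0, 0, 0], [0.57, -0.1, 0.78, 0, 0, 0], [0.57, -0.1, 0.78, 0, 0, 0], [0.57, -0.1, 0.78, 0, 0, 0], [0.57, -0.1, 0.78, 0, 0, 0], [0.57, -0.1, 0.78, 0, 0, 0], [0.57, -0.1, 0.78, 0, 0, 0], [0.57, -0.1, 0.78, 0, 0, 0], [0, 0, 0, 0, 0, 0.082], [0, 0, 0, 0, 0, 0]],
], claw=1)

```text
t: 1.87
position: [0.5367, 0.187, 0.0853]
orientation: [0.738, 0.675, -0.001, -0.0]
force: [0.4, -0.9, -0.2]
opening: -0.0
grip_force: 0.0
```

Run:
```python
from h import *
im,K,M,s=look("w2")
print(s["position"],s["orientation"],s["force"],s["opening"],R.from_quat(s["orientation"]).as_matrix().round(3)[:2])
```

```text
[0.53668872 0.1869664  0.08526426] [ 7.38071659e-01  6.74721645e-01 -9.38520305e-04 -2.16332918e-04] [ 0.41145344 -0.88796001 -0.21614479] -0.00043318005798266627 [[ 0.089  0.996 -0.002]
 [ 0.996 -0.09  -0.001]]
```

View pics/w2.png

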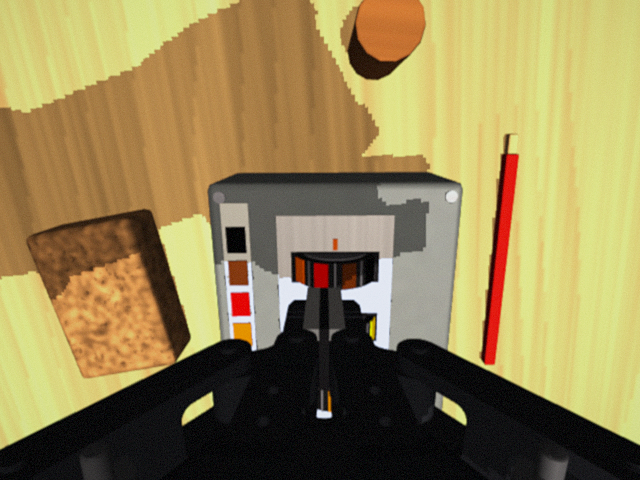

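The shut fingertip is above the left wheel at about (323,290), aligned with the unit. I'll lower it to feel for the crown.

Call:
move_arm([
  [[0, 0, 0.11, 0, 0, 0], [0, 0, 0.11, 0, 0, 0], [0, 0, 0.11, 0, 0, 0], [0, 0, 0.11, 0, 0, 0], [0, 0, 0, 0, 0, 0], [0, 0, 0, 0, 0, 0], [0, 0, 0, 0, 0, 0], [0, 0, 0, 0, 0, 0], [0, 0, 0, 0, 0, 0], [0, 0, 0, 0, 0, 0]],
])

```text
t: 2.75
position: [0.5371, 0.1872, 0.0777]
orientation: [0.737, 0.676, 0.0, 0.0]
force: [-0.3, -0.8, -0.7]
opening: -0.003
grip_force: 0.0
```

Call:
move_arm([
  [[0, 0, 0.02, 0, 0, 0], [0, 0, 0.02, 0, 0, 0], [0, 0, 0.02, 0, 0, 0], [0, 0, 0.02, 0, 0, 0], [0, 0, 0, 0, 0, 0], [0, 0, 0, 0, 0, 0], [0, 0, 0, 0, 0, 0], [0, 0, 0, 0, 0, 0], [0, 0, 0, 0, 0, 0], [0, 0, 0, 0, 0, 0]],
])

```text
t: 3.58
position: [0.537, 0.1872, 0.076]
orientation: [0.737, 0.676, 0.0, 0.0]
force: [-0.9, 1.1, 0.5]
opening: 0.001
grip_force: 0.0
```

Call:
move_arm([
  [[0, 0, 0.025, 0, 0, 0], [0, 0, 0.025, 0, 0, 0], [0, 0, 0.025, 0, 0, 0], [0, 0, 0.025, 0, 0, 0], [0, 0, 0, 0, 0, 0], [0, 0, 0, 0, 0, 0], [0, 0, 0, 0, 0, 0], [0, 0, 0, 0, 0, 0], [0, 0, 0, 0, 0, 0], [0, 0, 0, 0, 0, 0]],
])

```text
t: 4.42
position: [0.5371, 0.1872, 0.074]
orientation: [0.737, 0.676, 0.0, 0.0]
force: [0.9, 0.6, 0.4]
opening: 0.001
grip_force: 0.0
```

Call:
move_arm([
  [[0, 0, 0.025, 0, 0, 0], [0, 0, 0.025, 0, 0, 0], [0, 0, 0.025, 0, 0, 0], [0, 0, 0.025, 0, 0, 0], [0, 0, 0, 0, 0, 0], [0, 0, 0, 0, 0, 0], [0, 0, 0, 0, 0, 0], [0, 0, 0, 0, 0, 0], [0, 0, 0, 0, 0, 0], [0, 0, 0, 0, 0, 0]],
])

```text
t: 5.25
position: [0.537, 0.1872, 0.072]
orientation: [0.737, 0.676, 0.0, 0.0]
force: [-0.1, 0.5, -0.3]
opening: -0.0
grip_force: 0.0
```

Call:
move_arm([
  [[0, 0, 0.02, 0, 0, 0], [0, 0, 0.02, 0, 0, 0], [0, 0, 0.02, 0, 0, 0], [0, 0, 0.02, 0, 0, 0], [0, 0, 0, 0, 0, 0], [0, 0, 0, 0, 0, 0], [0, 0, 0, 0, 0, 0], [0, 0, 0, 0, 0, 0], [0, 0, 0, 0, 0, 0], [0, 0, 0, 0, 0, 0]],
])

```text
t: 6.08
position: [0.5371, 0.1872, 0.0704]
orientation: [0.737, 0.676, 0.0, 0.0]
force: [-0.7, -0.0, 0.5]
opening: 0.005
grip_force: 0.0
```

Call:
move_arm([
  [[0, 0, 0.02, 0, 0, 0], [0, 0, 0.02, 0, 0, 0], [0, 0, 0.02, 0, 0, 0], [0, 0, 0.02, 0, 0, 0], [0, 0, 0, 0, 0, 0], [0, 0, 0, 0, 0, 0], [0, 0, 0, 0, 0, 0], [0, 0, 0, 0, 0, 0], [0, 0, 0, 0, 0, 0], [0, 0, 0, 0, 0, 0]],
])

```text
t: 6.92
position: [0.537, 0.1872, 0.0688]
orientation: [0.737, 0.676, 0.0, 0.0]
force: [-0.1, 0.2, -0.2]
opening: 0.002
grip_force: 0.0
```

Run:
```python
from h import *
im,K,M,s=look("w3f")
print(s["position"],s["force"])
cv2.imwrite("pics/w3.png",cv2.resize(im[210:370,220:440],None,fx=3,fy=3,interpolation=cv2.INTER_CUBIC)[...,::-1])
```

```text
[0.5370331  0.18719684 0.0688258 ] [-0.13553961  0.20024384 -0.23021313]
```

View pics/w3.png

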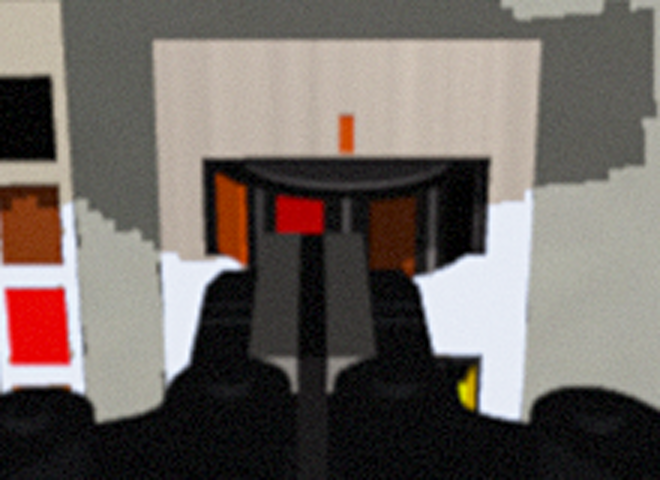

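The fingertip (crop columns 250–365, row 232) seems higher than the TCP pose implies, and there is still no force. I'll check it from the side.

Run:
```python
from h import *
s=env.read_state();out=[]
for n in("side","scene"):
    c=env.camera(n);M=np.eye(4);M[:3,:3]=R.from_quat(c["attitude"]).as_matrix();M[:3,3]=c["xyz"];K=c["camera_matrix"]
    u=np.round(proj(s["position"],K,M)).astype(int);print(n,u,np.round(c["xyz"],3),K[0,0])
    h,w=80,100
    y0,x0=max(0,u[1]-h),max(0,u[0]-w)
    cr=c["color"][y0:y0+2*h,x0:x0+2*w].copy()
    cr=cv2.resize(cr,None,fx=3.5,fy=3.5,interpolation=cv2.INTER_CUBIC)
    cv2.circle(cr,tuple(int(a) for a in ((u-[x0,y0])*3.5)),3,(255,0,255),-1)
    cv2.imwrite(f"pics/{n}3.png",cr[...,::-1]); print(x0,y0)
```

```text
side [266 289] [-0.102  0.836  0.741] 527.0894826464579
166 209
scene [390 215] [ 1.336 -0.612  0.818] 549.0463718439279
290 135
```

View pics/side3.png

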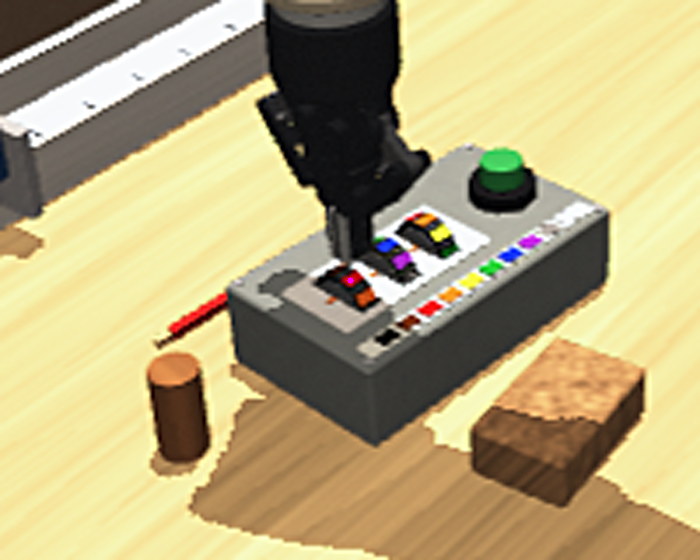

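The side view shows the tip at about (347,262), just above or behind the left wheel. The TCP projects about 18 crop pixels lower, at (350,280). I'll keep feeling downward in small steps.

Call:
move_arm([
  [[0, 0, 0.02, 0, 0, 0], [0, 0, 0.02, 0, 0, 0], [0, 0, 0.02, 0, 0, 0], [0, 0, 0.02, 0, 0, 0], [0, 0, 0, 0, 0, 0], [0, 0, 0, 0, 0, 0], [0, 0, 0, 0, 0, 0], [0, 0, 0, 0, 0, 0], [0, 0, 0, 0, 0, 0], [0, 0, 0, 0, 0, 0]],
])

```text
t: 7.9
position: [0.537, 0.1872, 0.0672]
orientation: [0.737, 0.676, -0.0, 0.0]
force: [0.5, 0.2, -0.0]
opening: 0.002
grip_force: 0.0
```

Call:
move_arm([
  [[0, 0, 0.02, 0, 0, 0], [0, 0, 0.02, 0, 0, 0], [0, 0, 0.02, 0, 0, 0], [0, 0, 0.02, 0, 0, 0], [0, 0, 0, 0, 0, 0], [0, 0, 0, 0, 0, 0], [0, 0, 0, 0, 0, 0], [0, 0, 0, 0, 0, 0], [0, 0, 0, 0, 0, 0], [0, 0, 0, 0, 0, 0]],
])

```text
t: 8.73
position: [0.537, 0.1872, 0.0656]
orientation: [0.737, 0.676, 0.0, 0.0]
force: [0.5, -0.3, -0.1]
opening: 0.004
grip_force: 0.0
```

Run:
```python
from h import *
s=env.read_state();c=env.camera("scene");w=look("w4f")
M=np.eye(4);M[:3,:3]=R.from_quat(c["attitude"]).as_matrix();M[:3,3]=c["xyz"];K=c["camera_matrix"]
c2=env.camera("side");M2=np.eye(4);M2[:3,:3]=R.from_quat(c2["attitude"]).as_matrix();M2[:3,3]=c2["xyz"]
f=lambda im,u,r:cv2.resize(im[int(u[1])-r:int(u[1])+r,int(u[0])-r:int(u[0])+r],(390,390),interpolation=cv2.INTER_CUBIC)
u=proj(s["position"],K,M);u2=proj(s["position"],c2["camera_matrix"],M2)
print(s["position"],s["force"],u,u2)
cv2.imwrite("pics/m4.png",np.hstack([f(c["color"],u,26),f(c2["color"],u2,26)])[...,::-1])
```

```text
[0.53702456 0.18721035 0.0656179 ] [ 0.49013372 -0.33032539 -0.10733569] [389.4280597 216.141357 ] [265.99334738 290.4210156 ]
```

View pics/m4.png

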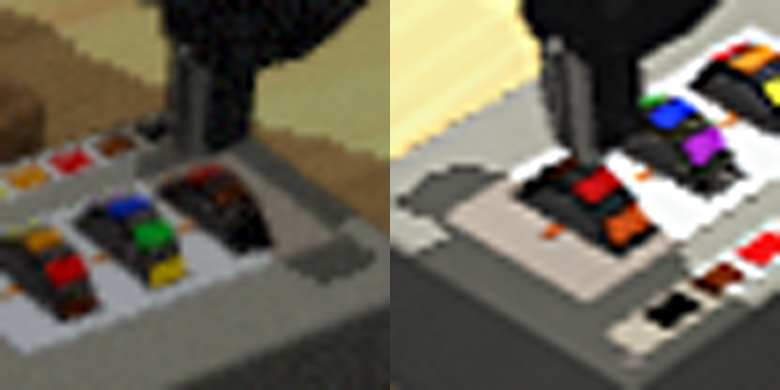

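In both crops the true tip ends about 40 px above the TCP point at (195,195), so it is roughly 15 mm higher than the pose suggests. I'll keep feeling down.

Call:
move_arm([
  [[0, 0, 0.025, 0, 0, 0], [0, 0, 0.025, 0, 0, 0], [0, 0, 0.025, 0, 0, 0], [0, 0, 0.025, 0, 0, 0], [0, 0, 0, 0, 0, 0], [0, 0, 0, 0, 0, 0], [0, 0, 0, 0, 0, 0], [0, 0, 0, 0, 0, 0], [0, 0, 0, 0, 0, 0], [0, 0, 0, 0, 0, 0]],
])

```text
t: 9.72
position: [0.5371, 0.1872, 0.0637]
orientation: [0.737, 0.676, 0.0, 0.0]
force: [1.0, -0.1, -0.2]
opening: 0.001
grip_force: 0.0
```

Call:
move_arm([
  [[0, 0, 0.02, 0, 0, 0], [0, 0, 0.02, 0, 0, 0], [0, 0, 0.02, 0, 0, 0], [0, 0, 0.02, 0, 0, 0], [0, 0, 0, 0, 0, 0], [0, 0, 0, 0, 0, 0], [0, 0, 0, 0, 0, 0], [0, 0, 0, 0, 0, 0], [0, 0, 0, 0, 0, 0], [0, 0, 0, 0, 0, 0]],
])

```text
t: 10.55
position: [0.537, 0.1872, 0.062]
orientation: [0.737, 0.676, 0.0, 0.0]
force: [0.1, -0.7, 0.2]
opening: 0.001
grip_force: 0.0
```

Call:
move_arm([
  [[0, 0, 0.025, 0, 0, 0], [0, 0, 0.025, 0, 0, 0], [0, 0, 0.025, 0, 0, 0], [0, 0, 0.025, 0, 0, 0], [0, 0, 0, 0, 0, 0], [0, 0, 0, 0, 0, 0], [0, 0, 0, 0, 0, 0], [0, 0, 0, 0, 0, 0], [0, 0, 0, 0, 0, 0], [0, 0, 0, 0, 0, 0]],
])

```text
t: 11.38
position: [0.537, 0.1872, 0.06]
orientation: [0.737, 0.676, 0.0, 0.0]
force: [0.0, -0.5, -0.1]
opening: 0.002
grip_force: 0.0
```

Call:
move_arm([
  [[0, 0, 0.025, 0, 0, 0], [0, 0, 0.025, 0, 0, 0], [0, 0, 0.025, 0, 0, 0], [0, 0, 0.025, 0, 0, 0], [0, 0, 0, 0, 0, 0], [0, 0, 0, 0, 0, 0], [0, 0, 0, 0, 0, 0], [0, 0, 0, 0, 0, 0], [0, 0, 0, 0, 0, 0], [0, 0, 0, 0, 0, 0]],
])

```text
t: 12.22
position: [0.5371, 0.1872, 0.0581]
orientation: [0.737, 0.676, 0.0, 0.0]
force: [-0.1, -0.1, 0.1]
opening: 0.002
grip_force: 0.0
```

Call:
move_arm([
  [[0, 0, 0.025, 0, 0, 0], [0, 0, 0.025, 0, 0, 0], [0, 0, 0.025, 0, 0, 0], [0, 0, 0.025, 0, 0, 0], [0, 0, 0, 0, 0, 0], [0, 0, 0, 0, 0, 0], [0, 0, 0, 0, 0, 0], [0, 0, 0, 0, 0, 0], [0, 0, 0, 0, 0, 0], [0, 0, 0, 0, 0, 0]],
])

```text
t: 13.05
position: [0.537, 0.1872, 0.056]
orientation: [0.737, 0.676, 0.0, 0.0]
force: [0.1, 0.1, 0.9]
opening: 0.001
grip_force: 0.0
```

Run:
```python
from h import *
s=env.read_state();im,Kw,Mw,_=look()
c=env.camera("scene");M=np.eye(4);M[:3,:3]=R.from_quat(c["attitude"]).as_matrix();M[:3,3]=c["xyz"];K=c["camera_matrix"]
c2=env.camera("side");M2=np.eye(4);M2[:3,:3]=R.from_quat(c2["attitude"]).as_matrix();M2[:3,3]=c2["xyz"];K2=c2["camera_matrix"]
P=np.array(s["position"]);print(P,s["force"])
for dz in (0,.01,.02): print(dz,proj(P+[0,0,dz],K,M)-proj(P,K,M),proj(P+[0,0,dz],K2,M2)-proj(P,K2,M2))
u=proj(P,K,M);u2=proj(P,K2,M2)
f=lambda im,u,r:cv2.resize(im[int(u[1])-r:int(u[1])+r,int(u[0])-r:int(u[0])+r],(390,390),interpolation=cv2.INTER_CUBIC)
w=cv2.resize(im[210:370,220:440],(780,567)) [:210]
cv2.imwrite("pics/m5.png",np.vstack([np.hstack([f(c["color"],u,26),f(c2["color"],u2,26)]),w])[:600,:,::-1])
```

```text
[0.53703306 0.1871879  0.05602388] [0.08682253 0.11873226 0.87247519]
0 [0. 0.] [0. 0.]
0.01 [ 0.29767965 -3.37391346] [-0.32003595 -3.76180008]
0.02 [ 0.59800144 -6.77777291] [-0.64303831 -7.55846826]
```

View pics/m5.png

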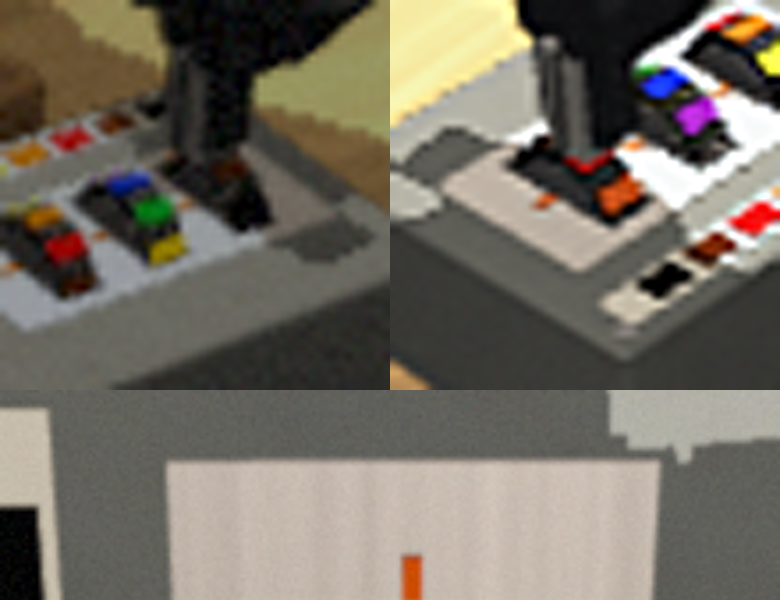

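The tip now reaches the red bar. The true tip is about 13 mm above the reported TCP. Force is just starting, so I'll go down 1 mm more.

Call:
move_arm([
  [[0, 0, 0.0125, 0, 0, 0], [0, 0, 0.0125, 0, 0, 0], [0, 0, 0.0125, 0, 0, 0], [0, 0, 0.0125, 0, 0, 0], [0, 0, 0, 0, 0, 0], [0, 0, 0, 0, 0, 0], [0, 0, 0, 0, 0, 0], [0, 0, 0, 0, 0, 0], [0, 0, 0, 0, 0, 0], [0, 0, 0, 0, 0, 0]],
])

```text
t: 14.03
position: [0.5371, 0.1872, 0.0551]
orientation: [0.737, 0.676, 0.0, 0.0]
force: [0.1, 0.3, 1.6]
opening: -0.004
grip_force: 0.7
```

Call:
move_arm([
  [[0, 0, 0.0125, 0, 0, 0], [0, 0, 0.0125, 0, 0, 0], [0, 0, 0.0125, 0, 0, 0], [0, 0, 0.0125, 0, 0, 0], [0, 0, 0, 0, 0, 0], [0, 0, 0, 0, 0, 0], [0, 0, 0, 0, 0, 0], [0, 0, 0, 0, 0, 0], [0, 0, 0, 0, 0, 0], [0, 0, 0, 0, 0, 0]],
])

```text
t: 14.87
position: [0.5371, 0.1872, 0.0541]
orientation: [0.737, 0.676, 0.0, 0.0]
force: [-0.3, 0.5, 5.1]
opening: 0.0
grip_force: 2.4
```

Call:
move_arm([
  [[0, 0, 0.03, 0, 0, 0], [0, 0.1, 0, 0, 0, 0], [0, 0.1, 0, 0, 0, 0], [0, 0.1, 0, 0, 0, 0], [0, 0.1, 0, 0, 0, 0], [0, 0.1, 0, 0, 0, 0], [0, 0.1, 0, 0, 0, 0], [0, 0.1, 0, 0, 0, 0], [0, 0, 0, 0, 0, 0], [0, 0, 0, 0, 0, 0]],
])

```text
t: 15.7
position: [0.551, 0.186, 0.0535]
orientation: [0.737, 0.676, 0.0, -0.0]
force: [-1.1, -0.3, 6.1]
opening: 0.0
grip_force: 3.0
```

```bash
cat >> h.py <<'E'
C0=np.array([.5385,.1223,.06]);RU=R.from_euler('z',-4.9,degrees=True)
def unit(p): return RU.inv().apply(np.array(p)-[*C0[:2],0])
def strip(im,K,M,y,h,n=401,rr=(-3,3),unitx=0.0):
    """unwrap the wheel rim: rows y offsets, columns rim angle phi (-70..70 deg, + towards unit +x)"""
    phi=np.radians(np.linspace(-65,65,n));ys=np.linspace(rr[1],rr[0],13)*1e-3
    P=np.array([[ [unitx+.022*np.sin(a), y+b, .06+h-.022+.022*np.cos(a)] for a in phi] for b in ys])
    W=RU.apply(P.reshape(-1,3))+[*C0[:2],0]
    q=(W-M[:3,3])@M[:3,:3];uv=q@np.array(K).T;uv=(uv[:,:2]/uv[:,2:]).astype(np.float32).reshape(*P.shape[:2],2)
    return np.degrees(phi),cv2.remap(im,uv[...,0],uv[...,1],cv2.INTER_LINEAR)
def bars(im,K,M,y,h,**k):
    ph,s=strip(im,K,M,y,h,**k);hsv=cv2.cvtColor(s,cv2.COLOR_RGB2HSV)
    m=np.median(s.reshape(s.shape[0],-1,3),0);r=[]
    H=np.median(hsv,0);on=(H[:,1]>110)&(H[:,2]>70)
    i=0
    while i<len(on):
        if on[i]:
            j=i
            while j+1<len(on) and on[j+1] and min(abs(H[j+1,0]-H[j,0]),180-abs(H[j+1,0]-H[j,0]))<6:j+=1
            if j-i>12:r.append((round((ph[i]+ph[j])/2,1),round(ph[j]-ph[i],1),np.median(m[i:j+1],0).astype(int).tolist()))
            i=j
        i+=1
    return r
E
python3 - <<'E'
from h import *
s=env.read_state();im,K,M,_=look("w6f")
print(unit(s["position"]),s["force"])
print("left, y+3..+6:",bars(im,K,M,.066,.0095,rr=(2,6)))
im0=cv2.imread("pics/w1.png")[...,::-1]
E
```

```text
[0.00697994 0.06457474 0.05350373] [-1.06754578 -0.3225475   6.09807877]
left, y+3..+6: [(np.float64(-60.0), np.float64(10.1), [157, 128, 0]), (np.float64(-25.7), np.float64(22.8), [208, 73, 0])]
```

The first stroke turned the left wheel about one digit without slipping. It now reads 2.29 and needs about 23.7 mm more.

Call:
move_arm([
  [[0, 0, -0.15, 0, 0, 0], [0, -0.35, 0, 0, 0, 0], [0, -0.35, 0, 0, 0, 0], [0, 0, 0.1, 0, 0, 0], [0, 0, 0.06, 0, 0, 0], [0, 0.14, 0, 0, 0, 0], [0, 0.14, 0, 0, 0, 0], [0, 0.14, 0, 0, 0, 0], [0, 0.14, 0, 0, 0, 0], [0, 0.14, 0, 0, 0, 0]],
])

```text
t: 16.58
position: [0.5507, 0.1861, 0.0534]
orientation: [0.737, 0.676, -0.0, -0.0]
force: [-2.4, 0.6, 7.5]
opening: 0.001
grip_force: 3.2
```

Run:
```python
from h import *
s=env.read_state();im,K,M,_=look("w7f")
print(unit(s["position"]),s["force"])
print("left, y+3..+6:",bars(im,K,M,.066,.0095,rr=(2,6)))
```

```text
[0.00672838 0.0646097  0.05338139] [-2.44747312  0.59473671  7.46191716]
left, y+3..+6: [(np.float64(-57.5), np.float64(15.0), [3, 82, 10]), (np.float64(-19.7), np.float64(21.8), [212, 177, 0]), (np.float64(52.7), np.float64(19.5), [130, 2, 2])]
```

Call:
move_arm([
  [[0, 0, -0.15, 0, 0, 0], [0, -0.3, 0, 0, 0, 0], [0, -0.22, 0, 0, 0, 0], [0, 0, 0.1, 0, 0, 0], [0, 0, 0.05, 0, 0, 0], [0, 0.12, 0, 0, 0, 0], [0, 0.12, 0, 0, 0, 0], [0, 0.11, 0, 0, 0, 0], [0, 0, 0, 0, 0, 0], [0, 0, 0, 0, 0, 0]],
])

```text
t: 17.47
position: [0.5477, 0.1864, 0.0535]
orientation: [0.737, 0.676, 0.0, 0.0]
force: [-2.1, -0.4, 7.2]
opening: 0.0
grip_force: 3.5
```

Run:
```python
from h import *
s=env.read_state();im,K,M,_=look("w8f")
print(unit(s["position"]),s["force"])
print("left, y+3..+6:",bars(im,K,M,.066,.0095,rr=(2,6)))
# pointer column & unit x
hsv=cv2.cvtColor(im,cv2.COLOR_RGB2HSV);m=cv2.inRange(hsv,(4,150,120),(14,255,255))
n,l,st,ce=cv2.connectedComponentsWithStats(m)
for i in range(1,n):
    if st[i,4]>8:print(st[i],ce[i],unit(ray(ce[i],K,M,.06)))
```

```text
[0.00369978 0.0646159  0.05348243] [-2.08983635 -0.37890627  7.17669069]
left, y+3..+6: [(np.float64(-32.3), np.float64(21.1), [0, 106, 12]), (np.float64(43.4), np.float64(22.4), [180, 62, 0])]
[ 334    0   84   47 3065] [374.95725938  19.37389886] [0.02285905 0.17519535 0.06      ]
[514 158  14  18  31] [523.25806452 163.32258065] [0.08472949 0.12316666 0.06      ]
[509 177  16 127 137] [516.51094891 239.94890511] [0.08638024 0.09099042 0.06      ]
[ 55 234  61 110 694] [ 80.45821326 274.58213256] [-0.10283647  0.07565976  0.06      ]
[   0  237   78   95 2222] [ 30.93879388 277.05220522] [-0.12477352  0.07455634  0.06      ]
[309 259   6  13  66] [311.8030303  264.81818182] [-0.00133822  0.07994932  0.06      ]
[343 281  12  19 197] [348.83756345 291.14213198] [0.01499845 0.06754809 0.06      ]
[188 297  22  15 225] [198.77777778 305.91555556] [-0.05233866  0.06055315  0.06      ]
[ 77 299   6   4  11] [ 80.27272727 300.45454545] [-0.10508479  0.063347    0.06      ]
[500 305   9  72  83] [503.90361446 341.22891566] [0.08716525 0.04239214 0.06      ]
[ 67 308   5   7  17] [ 68.8823
[... 721 characters left out ...]
] [-0.09191813  0.02773652  0.06      ]
[ 24 360  16  19  90] [ 31.7        369.78888889] [-0.13428488  0.02783509  0.06      ]
[ 73 369   8   3  10] [ 76.4 369.8] [-0.11317622  0.02777108  0.06      ]
[ 45 371   9   5  23] [ 48.69565217 372.91304348] [-0.12659673  0.02611483  0.06      ]
[ 94 373   8   7  25] [ 97.88 376.16] [-0.10359604  0.02427575  0.06      ]
[ 18 386   4   7   9] [ 19.77777778 389.        ] [-0.14223384  0.01726962  0.06      ]
[ 46 387   5   8  14] [ 48.28571429 390.92857143] [-0.1287727  0.0161497  0.06     ]
[ 33 394   3   7  10] [ 33.9 396.7] [-0.13636649  0.01291335  0.06      ]
[ 70 394   7   6  21] [ 73.57142857 396.47619048] [-0.11718605  0.0129852   0.06      ]
```

Call:
move_arm([
  [[0, 0, -0.3, 0, 0, 0], [0, 0, -0.3, 0, 0, 0], [-0.42, -0.15, -0.25, 0, 0, 0], [-0.42, -0.15, -0.25, 0, 0, 0], [-0.42, -0.15, -0.25, 0, 0, 0], [-0.42, -0.15, -0.25, 0, 0, 0], [0, 0, 0, 0, 0, 0], [0, 0, 0, 0, 0, 0], [0, 0, 0, 0, 0, 0], [0, 0, 0, 0, 0, 0]],
])

```text
t: 18.35
position: [0.5327, 0.1543, 0.085]
orientation: [0.737, 0.676, 0.0, -0.0]
force: [0.3, 0.4, 0.1]
opening: 0.004
grip_force: 0.0
```

```bash
cat >> h.py <<'E'
def show(tag,hl=.0095,hm=.012,hr=.012):
    s=env.read_state();im,K,M,_=look(tag)
    print("tcp unit",unit(s["position"]).round(4),"F",np.round(s["force"],1))
    m=cv2.inRange(cv2.cvtColor(im,cv2.COLOR_RGB2HSV),(4,150,120),(14,255,255))
    n,l,st,ce=cv2.connectedComponentsWithStats(m)
    for i in range(1,n):
        p=unit(ray(ce[i],K,M,.06))
        if st[i,4]>15 and st[i,4]<400 and abs(p[0])<.006 and st[i,3]>1.3*st[i,2]: print("pointer",p.round(4),st[i])
    return im,K,M
E
python3 - <<'E'
from h import *
im,K,M=show("w9f")
for ux in(0,-.0013):
  print("left",bars(im,K,M,.066,.0095,rr=(-4,4),unitx=ux))
  print("mid",bars(im,K,M,.031,.012,rr=(0,6),unitx=ux))
cv2.imwrite("pics/w9.png",cv2.resize(im[150:350,220:430],(630,600),interpolation=cv2.INTER_CUBIC)[...,::-1])
E
```

```text
tcp unit [-0.0085  0.0314  0.085 ] F [0.3 0.4 0.1]
pointer [-0.0014  0.0801  0.06  ] [336 174   4  12  47]
pointer [-0.0012  0.0548  0.06  ] [336 225   4  10  40]
pointer [-0.0012  0.0449  0.06  ] [336 243   4  11  43]
left [(np.float64(-62.4), np.float64(5.2), [8, 22, 115]), (np.float64(-30.7), np.float64(19.8), [0, 101, 11]), (np.float64(8.1), np.float64(20.8), [210, 177, 0]), (np.float64(45.8), np.float64(24.7), [171, 58, 0])]
mid [(np.float64(-47.9), np.float64(23.7), [86, 14, 108]), (np.float64(-7.6), np.float64(19.8), [10, 30, 158]), (np.float64(30.1), np.float64(18.5), [0, 99, 12]), (np.float64(57.8), np.float64(14.3), [199, 180, 0])]
left [(np.float64(-59.0), np.float64(12.0), [6, 18, 105]), (np.float64(-26.6), np.float64(18.8), [0, 101, 11]), (np.float64(11.9), np.float64(21.1), [210, 177, 0]), (np.float64(51.5), np.float64(27.0), [171, 58, 0])]
mid [(np.float64(-42.4), np.float64(21.1), [86, 14, 108]), (np.float64(-4.2), np.float64(19.5), [10, 30, 158]), (np.float64(34.3), np.float64(19.8), [0, 99, 12]), (np.float64(61.4), np.float64(7.1), [152, 159, 2])]
```

View pics/w9.png

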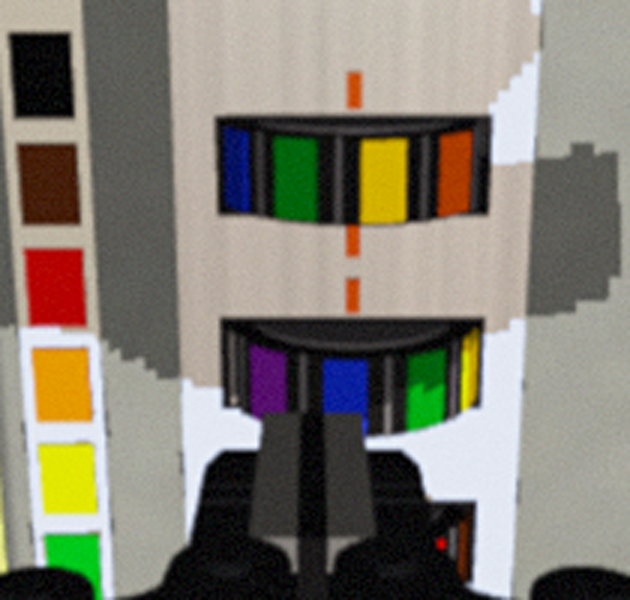

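The left wheel's yellow bar (crop column 384) has overshot the pointer (354) by about 11°. On the middle wheel blue is at 345 against a pointer at 352. I'll fit the crown heights from the bar spacing.

Run:
```python
from h import *
im=cv2.imread("pics/w9f.png")[...,::-1].copy()
# pose when taken: still the same
_,K,M,s=look()
for h in(.010,.012,.014,.016,.018):
  l=bars(im,K,M,.066,h,rr=(-4,4),unitx=-.0013);m=bars(im,K,M,.031,h,rr=(1,5),unitx=-.0013)
  f=lambda r:[float(x[0]) for x in r]
  print(h,f(l),f(m))
```

```text
0.01 [-59.0, -26.6, 11.5, 51.4] [-42.9, -4.1, 35.1, 62.6]
0.012 [-58.8, -26.5, 11.2, 51.0] [-42.6, -4.2, 34.3, 61.4]
0.014 [-58.5, -26.5, 10.9, 49.2] [-42.2, -4.5, 33.5, 60.4]
0.016 [-58.2, -26.5, 10.4, 47.9] [-41.8, -4.7, 32.5, 59.6]
0.018 [-58.0, -26.3, 10.2, 46.3] [-41.6, -4.7, 31.5, 58.8]
```

Left is at about 154°, so it needs about 10° back. Middle is at about 211° and needs about 41° more. I'll feel the middle crown next.

Call:
move_arm([
  [[0, 0, 0.25, 0, 0, 0], [0, 0, 0.25, 0, 0, 0], [0, 0, 0.25, 0, 0, 0], [0, 0, 0.25, 0, 0, 0], [0, 0, 0.2, 0, 0, 0], [0, 0, 0.1, 0, 0, 0], [0, 0, 0.06, 0, 0, 0], [0, 0, 0.06, 0, 0, 0], [0, 0, 0, 0, 0, 0], [0, 0, 0, 0, 0, 0]],
])

```text
t: 19.28
position: [0.5327, 0.1538, 0.057]
orientation: [0.737, 0.676, -0.0, 0.0]
force: [-1.0, -0.5, 1.1]
opening: 0.002
grip_force: 0.6
```

Call:
move_arm([
  [[0, 0, 0.025, 0, 0, 0], [0, 0, 0.025, 0, 0, 0], [0, 0, 0, 0, 0, 0], [0, 0, 0, 0, 0, 0], [0, 0, 0, 0, 0, 0], [0, 0, 0, 0, 0, 0], [0, 0, 0, 0, 0, 0], [0, 0, 0, 0, 0, 0], [0, 0, 0, 0, 0, 0], [0, 0, 0, 0, 0, 0]],
])

```text
t: 20.12
position: [0.5328, 0.1538, 0.0558]
orientation: [0.737, 0.676, 0.0, 0.0]
force: [-2.4, -1.3, 5.4]
opening: -0.0
grip_force: 2.6
```

Call:
move_arm([
  [[0, 0, 0.025, 0, 0, 0], [0, 0.1, 0, 0, 0, 0], [0, 0.1, 0, 0, 0, 0], [0, 0.1, 0, 0, 0, 0], [0, 0.1, 0, 0, 0, 0], [0, 0.1, 0, 0, 0, 0], [0, 0.1, 0, 0, 0, 0], [0, 0, 0, 0, 0, 0], [0, 0, 0, 0, 0, 0], [0, 0, 0, 0, 0, 0]],
])

```text
t: 20.95
position: [0.5451, 0.1528, 0.0555]
orientation: [0.737, 0.676, 0.0, 0.0]
force: [-1.3, -0.6, 6.2]
opening: -0.001
grip_force: 3.2
```

Run:
```python
from h import *
im,K,M=show("w10f")
print("left",bars(im,K,M,.066,.016,rr=(-4,4),unitx=-.0013))
print("mid",bars(im,K,M,.031,.017,rr=(3,6),unitx=-.0013))
```

```text
tcp unit [0.004  0.031  0.0555] F [-1.3 -0.6  6.2]
pointer [-0.0015  0.08    0.06  ] [308 180   5  14  69]
pointer [-0.0014  0.0543  0.06  ] [309 241   5  11  54]
pointer [-0.0015  0.0449  0.06  ] [309 260   5  13  63]
left [(np.float64(-57.8), np.float64(14.3), [7, 21, 108]), (np.float64(-26.3), np.float64(18.8), [0, 108, 12]), (np.float64(10.6), np.float64(19.8), [221, 188, 0]), (np.float64(47.8), np.float64(24.1), [181, 62, 0])]
mid [(np.float64(59.2), np.float64(11.7), [2, 79, 11])]
```

Call:
move_arm([
  [[0, 0, -0.25, 0, 0, 0], [0, 0, -0.25, 0, 0, 0], [0, -0.1, -0.25, 0, 0, 0], [0, -0.1, -0.25, 0, 0, 0], [0, -0.1, 0, 0, 0, 0], [0, -0.1, 0, 0, 0, 0], [0, 0, 0, 0, 0, 0], [0, 0, 0, 0, 0, 0], [0, 0, 0, 0, 0, 0], [0, 0, 0, 0, 0, 0]],
])

```text
t: 21.83
position: [0.5367, 0.1534, 0.0751]
orientation: [0.737, 0.676, -0.0, -0.0]
force: [-0.5, -0.2, 1.1]
opening: 0.001
grip_force: 0.0
```

Run:
```python
from h import *
im,K,M=show("w11f")
print("left",bars(im,K,M,.066,.016,rr=(-4,4),unitx=-.0013))
print("mid",bars(im,K,M,.031,.018,rr=(2,6),unitx=-.0013))
```

```text
tcp unit [-0.0044  0.0309  0.0751] F [-0.5 -0.2  1.1]
pointer [-0.0013  0.08    0.06  ] [328 175   5  13  62]
pointer [-0.0014  0.0547  0.06  ] [328 229   4  10  40]
pointer [-0.0014  0.0448  0.06  ] [328 248   4  11  44]
left [(np.float64(-58.0), np.float64(14.0), [6, 18, 101]), (np.float64(-26.3), np.float64(18.2), [0, 103, 11]), (np.float64(10.7), np.float64(20.1), [214, 181, 0]), (np.float64(48.3), np.float64(25.0), [174, 59, 0])]
mid [(np.float64(-8.8), np.float64(18.8), [108, 20, 136]), (np.float64(28.3), np.float64(20.2), [7, 26, 147]), (np.float64(56.9), np.float64(7.8), [1, 83, 11])]
```

Call:
move_arm([
  [[0, 0, 0.35, 0, 0, 0], [0, 0, 0.35, 0, 0, 0], [0, 0, 0.2, 0, 0, 0], [0, 0, 0.1, 0, 0, 0], [0, 0.08, 0, 0, 0, 0], [0, 0.08, 0, 0, 0, 0], [0, 0, 0, 0, 0, 0], [0, 0, -0.2, 0, 0, 0], [0, 0, -0.4, 0, 0, 0], [0, 0, -0.4, 0, 0, 0]],
])

```text
t: 22.72
position: [0.5396, 0.1531, 0.0755]
orientation: [0.737, 0.676, -0.0, -0.0]
force: [-0.1, -0.9, 0.3]
opening: 0.0
grip_force: 0.0
```

Run:
```python
from h import *
im,K,M=show("w12f")
print("left",bars(im,K,M,.066,.016,rr=(-4,4),unitx=-.0013))
print("mid",bars(im,K,M,.031,.018,rr=(2,6),unitx=-.0013))
```

```text
tcp unit [-0.0015  0.0308  0.0755] F [-0.1 -0.9  0.3]
pointer [-0.0014  0.0801  0.06  ] [322 175   4  12  48]
pointer [-0.0014  0.0546  0.06  ] [322 229   4  10  40]
pointer [-0.0014  0.0449  0.06  ] [322 247   4  12  46]
left [(np.float64(-58.0), np.float64(14.0), [5, 18, 101]), (np.float64(-26.2), np.float64(18.5), [0, 103, 12]), (np.float64(10.7), np.float64(20.1), [214, 181, 0]), (np.float64(47.9), np.float64(24.4), [174, 59, 0])]
mid [(np.float64(0.2), np.float64(18.5), [110, 20, 138]), (np.float64(37.1), np.float64(20.1), [7, 25, 139]), (np.float64(62.7), np.float64(4.5), [2, 95, 14])]
```

Middle is set, with violet within about 0.5°. Now I'll nudge the left wheel back.

Call:
move_arm([
  [[0.43, 0.03, 0, 0, 0, 0], [0.43, 0.03, 0, 0, 0, 0], [0.43, 0.03, 0, 0, 0, 0], [0.42, 0.03, 0, 0, 0, 0], [0, 0, 0.4, 0, 0, 0], [0, 0, 0.4, 0, 0, 0], [0, 0, 0.2, 0, 0, 0], [0, 0, 0.1, 0, 0, 0], [0, -0.09, 0, 0, 0, 0], [0, -0.09, 0, 0, 0, 0]],
])

```text
t: 23.6
position: [0.5434, 0.1872, 0.0538]
orientation: [0.737, 0.676, 0.001, 0.001]
force: [3.1, 0.2, 5.7]
opening: -0.002
grip_force: 3.0
```

Call:
move_arm([
  [[0, 0, 0, 0, 0, 0], [0, 0, -0.2, 0, 0, 0], [0, 0, -0.4, 0, 0, 0], [0, 0, -0.5, 0, 0, 0], [-0.7, 0, 0, 0, 0, 0], [-0.7, 0, 0, 0, 0, 0], [-0.35, 0, 0, 0, 0, 0], [0, 0, 0, 0, 0, 0], [0, 0, 0, 0, 0, 0], [0, 0, 0, 0, 0, 0]],
])

```text
t: 24.43
position: [0.5385, 0.1526, 0.0751]
orientation: [0.737, 0.676, -0.0, -0.0]
force: [-0.0, 0.8, 0.2]
opening: -0.002
grip_force: 0.0
```

Run:
```python
from h import *
im,K,M=show("w13f")
print("left",bars(im,K,M,.066,.016,rr=(-4,4),unitx=-.0013))
print("mid",bars(im,K,M,.031,.018,rr=(2,6),unitx=-.0013))
```

```text
tcp unit [-0.0026  0.0302  0.0751] F [-0.   0.8  0.2]
pointer [-0.0013  0.08    0.06  ] [324 174   5  12  58]
pointer [-0.0015  0.0546  0.06  ] [324 228   4  10  40]
pointer [-0.0015  0.0449  0.06  ] [324 246   4  12  47]
left [(np.float64(-59.8), np.float64(10.4), [6, 20, 117]), (np.float64(-30.4), np.float64(18.5), [0, 100, 12]), (np.float64(6.5), np.float64(20.2), [218, 184, 0]), (np.float64(43.6), np.float64(23.4), [181, 62, 0])]
mid [(np.float64(0.2), np.float64(18.5), [112, 21, 140]), (np.float64(36.9), np.float64(20.5), [7, 25, 138]), (np.float64(62.9), np.float64(4.2), [4, 88, 13])]
```

Call:
move_arm([
  [[0.43, 0.06, 0, 0, 0, 0], [0.43, 0.06, 0, 0, 0, 0], [0.43, 0.06, 0, 0, 0, 0], [0.43, 0.03, 0.2, 0, 0, 0], [0, 0, 0.4, 0, 0, 0], [0, 0, 0.3, 0, 0, 0], [0, 0, 0.2, 0, 0, 0], [0, 0, 0, 0, 0, 0], [0, -0.11, 0, 0, 0, 0], [0, -0.11, 0, 0, 0, 0]],
])

```text
t: 25.32
position: [0.5433, 0.1872, 0.0539]
orientation: [0.737, 0.676, 0.002, 0.001]
force: [3.1, 2.6, 4.4]
opening: 0.0
grip_force: 2.8
```

Call:
move_arm([
  [[0, 0, 0, 0, 0, 0], [0, 0, -0.2, 0, 0, 0], [0, 0, -0.4, 0, 0, 0], [0, 0, -0.5, 0, 0, 0], [-0.7, 0, 0, 0, 0, 0], [-0.7, 0, 0, 0, 0, 0], [-0.35, 0, 0, 0, 0, 0], [0, 0, 0, 0, 0, 0], [0, 0, 0, 0, 0, 0], [0, 0, 0, 0, 0, 0]],
])

```text
t: 26.15
position: [0.5383, 0.152, 0.0751]
orientation: [0.737, 0.676, -0.0, -0.0]
force: [0.2, 0.2, 0.8]
opening: -0.002
grip_force: 0.0
```

Run:
```python
from h import *
im,K,M=show("w14f")
print("left",bars(im,K,M,.066,.016,rr=(-4,4),unitx=-.0013))
print("mid",bars(im,K,M,.031,.018,rr=(2,6),unitx=-.0013))
```

```text
tcp unit [-0.0028  0.0296  0.0751] F [0.2 0.2 0.8]
pointer [-0.0014  0.0799  0.06  ] [324 173   5  12  59]
pointer [-0.0015  0.0547  0.06  ] [324 226   5  11  52]
pointer [-0.0013  0.0449  0.06  ] [324 245   5  12  49]
left [(np.float64(-62.6), np.float64(4.9), [9, 23, 117]), (np.float64(-36.7), np.float64(18.8), [0, 94, 12]), (np.float64(0.0), np.float64(20.2), [220, 187, 0]), (np.float64(36.9), np.float64(21.8), [190, 66, 0]), (np.float64(62.1), np.float64(5.8), [146, 6, 4])]
mid [(np.float64(0.2), np.float64(18.5), [112, 21, 140]), (np.float64(37.1), np.float64(20.8), [7, 24, 138])]
```

Left and middle are both set. Now the right wheel.

Call:
move_arm([
  [[-0.28, 0.07, -0.08, 0, 0, 0], [-0.28, 0.07, -0.08, 0, 0, 0], [-0.28, 0.07, -0.08, 0, 0, 0], [-0.28, 0.07, -0.08, 0, 0, 0], [-0.28, 0.07, -0.08, 0, 0, 0], [-0.28, 0.07, -0.08, 0, 0, 0], [0, 0, 0, 0, 0, 0], [0, 0, 0, 0, 0, 0], [0, 0, 0, 0, 0, 0], [0, 0, 0, 0, 0, 0]],
])

```text
t: 27.03
position: [0.5438, 0.1182, 0.0849]
orientation: [0.737, 0.676, 0.0, -0.0]
force: [0.7, -0.1, 0.6]
opening: -0.001
grip_force: 0.0
```

Run:
```python
from h import *
im,K,M=show("w15f")
for h in (.012,.015,.018): print("right",h,bars(im,K,M,-.004,h,rr=(2,6),unitx=-.0014))
print("mid",bars(im,K,M,.031,.018,rr=(-4,4),unitx=-.0014))
```

```text
tcp unit [ 0.0056 -0.0037  0.0849] F [ 0.7 -0.1  0.6]
pointer [-0.0014  0.0802  0.06  ] [306  98   5  13  60]
pointer [-0.0013  0.0551  0.06  ] [307 153   5  12  56]
pointer [-0.0013  0.0452  0.06  ] [307 174   5  12  54]
pointer [-0.0015  0.0194  0.06  ] [308 226   4   9  34]
pointer [-0.0013  0.0099  0.06  ] [308 243   5  11  49]
pointer [-0.0028 -0.0078  0.06  ] [301 270  16  25 312]
right 0.012 [(np.float64(-40.3), np.float64(24.1), [177, 145, 0]), (np.float64(-1.3), np.float64(20.8), [210, 76, 0]), (np.float64(37.2), np.float64(22.4), [156, 2, 1])]
right 0.015 [(np.float64(-38.8), np.float64(23.1), [177, 146, 0]), (np.float64(-1.0), np.float64(20.2), [210, 76, 0]), (np.float64(36.9), np.float64(21.8), [156, 1, 1])]
right 0.018 [(np.float64(-37.5), np.float64(22.4), [177, 146, 0]), (np.float64(-0.7), np.float64(20.2), [210, 76, 0]), (np.float64(36.6), np.float64(21.1), [156, 1, 1])]
mid [(np.float64(0.7), np.float64(18.8), [115, 25, 142]), (np.float64(37.7), np.float64(20.8), [6, 23, 134])]
```

Call:
move_arm([
  [[0, 0, 0.25, 0, 0, 0], [0, 0, 0.25, 0, 0, 0], [0, 0, 0.25, 0, 0, 0], [0, 0, 0.25, 0, 0, 0], [0, 0, 0.2, 0, 0, 0], [0, 0, 0.1, 0, 0, 0], [0, 0, 0.06, 0, 0, 0], [0, 0, 0.04, 0, 0, 0], [0, 0, 0, 0, 0, 0], [0, 0, 0, 0, 0, 0]],
])

```text
t: 27.92
position: [0.5439, 0.1177, 0.0571]
orientation: [0.737, 0.676, 0.0, 0.0]
force: [-0.2, 0.7, 1.8]
opening: 0.003
grip_force: 0.4
```

Call:
move_arm([
  [[0, 0, 0.025, 0, 0, 0], [0, 0, 0.025, 0, 0, 0], [0, 0, 0, 0, 0, 0], [0, 0, 0, 0, 0, 0], [0, 0, 0, 0, 0, 0], [0, 0, 0, 0, 0, 0], [0, 0, 0, 0, 0, 0], [0, 0, 0, 0, 0, 0], [0, 0, 0, 0, 0, 0], [0, 0, 0, 0, 0, 0]],
])

```text
t: 28.75
position: [0.544, 0.1178, 0.056]
orientation: [0.737, 0.676, 0.0, 0.0]
force: [-2.0, -0.6, 3.9]
opening: -0.001
grip_force: 2.3
```

Call:
move_arm([
  [[0, 0, 0.04, 0, 0, 0], [0, 0, 0, 0, 0, 0], [0, -0.11, 0, 0, 0, 0], [0, -0.11, 0, 0, 0, 0], [0, -0.11, 0, 0, 0, 0], [0, -0.11, 0, 0, 0, 0], [0, -0.11, 0, 0, 0, 0], [0, -0.11, 0, 0, 0, 0], [0, 0, 0, 0, 0, 0], [0, 0, 0, 0, 0, 0]],
])

```text
t: 29.58
position: [0.5322, 0.1188, 0.0557]
orientation: [0.737, 0.676, 0.001, 0.001]
force: [1.3, -1.4, 6.0]
opening: 0.0
grip_force: 2.9
```

Call:
move_arm([
  [[0, 0, -0.2, 0, 0, 0], [0, 0, -0.4, 0, 0, 0], [0, 0, -0.5, 0, 0, 0], [0, 0.15, 0, 0, 0, 0], [0, 0.15, 0, 0, 0, 0], [0, 0, 0, 0, 0, 0], [0, 0, 0, 0, 0, 0], [0, 0, 0, 0, 0, 0], [0, 0, 0, 0, 0, 0], [0, 0, 0, 0, 0, 0]],
])

```text
t: 30.42
position: [0.5364, 0.1183, 0.0769]
orientation: [0.737, 0.676, -0.0, -0.0]
force: [0.8, -0.1, -0.4]
opening: -0.005
grip_force: 0.0
```

Run:
```python
from h import *
im,K,M=show("w16f")
print("right",bars(im,K,M,-.004,.017,rr=(2,6),unitx=-.0014))
print("mid",bars(im,K,M,.031,.018,rr=(-4,4),unitx=-.0014))
```

```text
tcp unit [-0.0017 -0.0042  0.0769] F [ 0.8 -0.1 -0.4]
pointer [-0.0013  0.0801  0.06  ] [322  95   5  14  69]
pointer [-0.0013  0.0549  0.06  ] [322 153   5  13  61]
pointer [-0.0013  0.045   0.06  ] [322 175   5  12  60]
pointer [-0.0014  0.0192  0.06  ] [322 229   5  10  44]
pointer [-0.0014  0.0098  0.06  ] [322 247   5  11  55]
right [(np.float64(-60.4), np.float64(9.1), [163, 135, 0]), (np.float64(-32.3), np.float64(21.8), [191, 65, 0]), (np.float64(5.0), np.float64(19.8), [183, 2, 2])]
mid [(np.float64(0.5), np.float64(18.5), [119, 25, 146]), (np.float64(37.4), np.float64(20.8), [7, 24, 138])]
```

Call:
move_arm([
  [[0, 0.07, 0, 0, 0, 0], [0, 0.07, 0, 0, 0, 0], [0, 0, 0.4, 0, 0, 0], [0, 0, 0.4, 0, 0, 0], [0, 0, 0.2, 0, 0, 0], [0, 0, 0.1, 0, 0, 0], [0, 0, 0, 0, 0, 0], [0, -0.09, 0, 0, 0, 0], [0, -0.09, 0, 0, 0, 0], [0, 0, 0, 0, 0, 0]],
])

```text
t: 31.3
position: [0.5373, 0.1182, 0.0557]
orientation: [0.737, 0.676, 0.001, 0.001]
force: [1.7, -2.0, 5.9]
opening: -0.004
grip_force: 3.1
```

Call:
move_arm([
  [[0, 0, -0.2, 0, 0, 0], [0, 0, -0.4, 0, 0, 0], [0, 0, -0.5, 0, 0, 0], [0, 0, 0, 0, 0, 0], [0, 0, 0, 0, 0, 0], [0, 0, 0, 0, 0, 0], [0, 0, 0, 0, 0, 0], [0, 0, 0, 0, 0, 0], [0, 0, 0, 0, 0, 0], [0, 0, 0, 0, 0, 0]],
])

```text
t: 32.13
position: [0.5358, 0.1184, 0.0769]
orientation: [0.737, 0.676, -0.0, -0.0]
force: [0.1, 1.0, -0.4]
opening: -0.003
grip_force: 0.0
```

Run:
```python
from h import *
im,K,M=show("w17f")
print("right",bars(im,K,M,-.004,.017,rr=(2,6),unitx=-.0014))
```

```text
tcp unit [-0.0024 -0.0041  0.0769] F [ 0.1  1.  -0.4]
pointer [-0.0014  0.0801  0.06  ] [323  95   5  14  65]
pointer [-0.0013  0.055   0.06  ] [324 153   4  13  52]
pointer [-0.0013  0.0451  0.06  ] [324 175   4  12  48]
pointer [-0.0014  0.0192  0.06  ] [324 229   4  10  36]
pointer [-0.0013  0.0098  0.06  ] [324 247   4  11  44]
right [(np.float64(-62.2), np.float64(5.5), [136, 110, 0]), (np.float64(-37.4), np.float64(22.1), [185, 64, 0]), (np.float64(-0.2), np.float64(19.2), [183, 2, 2])]
```

All three wheels are on their digits. I'll move above the button and re-check the wheels from there.

Call:
move_arm([
  [[0, 0, -0.5, 0, 0, 0], [0, 0, -0.5, 0, 0, 0], [-0.6, 0, 0, 0, 0, 0], [-0.6, 0, 0, 0, 0, 0], [-0.6, 0, 0, 0, 0, 0], [-0.6, 0.05, 0, 0, 0, 0], [-0.6, 0, 0, 0, 0, 0], [-0.55, 0, 0, 0, 0, 0], [0, 0, 0, 0, 0, 0], [0, 0, 0, 0, 0, 0]],
])

```text
t: 33.02
position: [0.5307, 0.0466, 0.097]
orientation: [0.737, 0.675, -0.0, -0.0]
force: [0.2, -0.3, -0.2]
opening: 0.003
grip_force: 0.0
```

Run:
```python
from h import *
im,K,M=show("w18f")
for n,y,h in(("left",.066,.016),("mid",.031,.018),("right",-.004,.017)):print(n,bars(im,K,M,y,h,rr=(-4,4),unitx=-.0014))
cv2.imwrite("pics/w18.png",im[...,::-1])
```

```text
tcp unit [-0.0013 -0.076   0.097 ] F [ 0.2 -0.3 -0.2]
pointer [-0.0012  0.0459  0.06  ] [321  15   4  11  44]
pointer [-0.0013  0.02    0.06  ] [321  73   4  13  49]
pointer [-0.0012  0.0101  0.06  ] [321  95   5  13  59]
pointer [-0.0011 -0.0149  0.06  ] [321 148   5  11  46]
left []
mid [(np.float64(0.8), np.float64(18.5), [117, 31, 142]), (np.float64(38.8), np.float64(21.8), [8, 37, 210])]
right [(np.float64(-62.2), np.float64(5.5), [137, 112, 0]), (np.float64(-36.7), np.float64(21.5), [170, 58, 0]), (np.float64(0.2), np.float64(19.2), [185, 11, 11])]
```

View pics/w18.png

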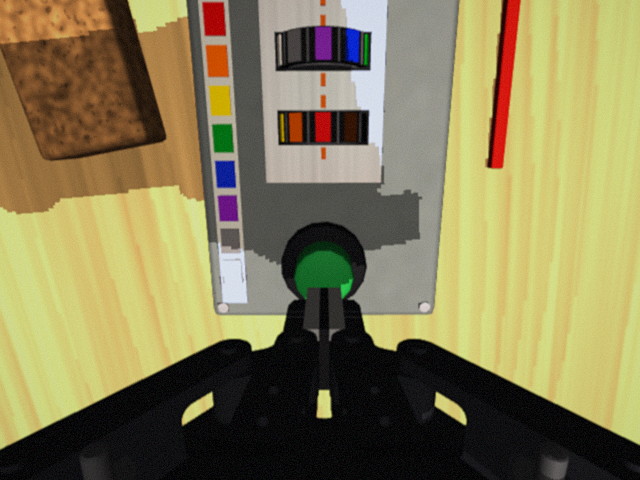

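In this view violet and red both sit level with the pointers at column 322. The tip is over the green button at about (324,285). I'll check the left wheel in the earlier frame and start down.

Run:
```python
from h import *
im=cv2.imread("pics/w17f.png")[95:175,270:380,::-1].copy();hsv=cv2.cvtColor(im,cv2.COLOR_RGB2HSV)
m=cv2.inRange(hsv,(22,150,100),(32,255,255));n,l,st,ce=cv2.connectedComponentsWithStats(m)
print([(st[i].tolist(),ce[i]+[270,95]) for i in range(1,n) if st[i,4]>30],"pointer col 325.5")
```

```text
[([47, 19, 19, 33, 590], array([325.89322034, 129.78813559]))] pointer col 325.5
```

Call:
move_arm([
  [[0, 0, 0.25, 0, 0, 0], [0, 0, 0.25, 0, 0, 0], [0, 0, 0.25, 0, 0, 0], [0, 0, 0.2, 0, 0, 0], [0, 0, 0.1, 0, 0, 0], [0, 0, 0.05, 0, 0, 0], [0, 0, 0, 0, 0, 0], [0, 0, 0, 0, 0, 0], [0, 0, 0, 0, 0, 0], [0, 0, 0, 0, 0, 0]],
])

```text
t: 33.9
position: [0.531, 0.0476, 0.0754]
orientation: [0.737, 0.676, 0.0, 0.0]
force: [0.2, 0.1, -0.3]
opening: -0.006
grip_force: 0.0
```

Call:
move_arm([
  [[0, 0, 0.05, 0, 0, 0], [0, 0, 0.05, 0, 0, 0], [0, 0, 0.05, 0, 0, 0], [0, 0, 0.05, 0, 0, 0], [0, 0, 0, 0, 0, 0], [0, 0, 0, 0, 0, 0], [0, 0, 0, 0, 0, 0], [0, 0, 0, 0, 0, 0], [0, 0, 0, 0, 0, 0], [0, 0, 0, 0, 0, 0]],
])

```text
t: 34.73
position: [0.5309, 0.0476, 0.0712]
orientation: [0.737, 0.676, 0.0, 0.0]
force: [0.1, 0.3, -0.2]
opening: -0.003
grip_force: 0.0
```

Call:
move_arm([
  [[0, 0, 0.05, 0, 0, 0], [0, 0, 0.05, 0, 0, 0], [0, 0, 0.05, 0, 0, 0], [0, 0, 0.05, 0, 0, 0], [0, 0, 0, 0, 0, 0], [0, 0, 0, 0, 0, 0], [0, 0, 0, 0, 0, 0], [0, 0, 0, 0, 0, 0], [0, 0, 0, 0, 0, 0], [0, 0, 0, 0, 0, 0]],
])

```text
t: 35.57
position: [0.5309, 0.0476, 0.0672]
orientation: [0.737, 0.676, 0.0, 0.0]
force: [-1.7, -0.3, 2.3]
opening: 0.001
grip_force: 1.0
```

Call:
move_arm([
  [[0, 0, 0.06, 0, 0, 0], [0, 0, 0.06, 0, 0, 0], [0, 0, 0.06, 0, 0, 0], [0, 0, 0.06, 0, 0, 0], [0, 0, 0.06, 0, 0, 0], [0, 0, 0.03, 0, 0, 0], [0, 0, 0, 0, 0, 0], [0, 0, 0, 0, 0, 0], [0, 0, 0, 0, 0, 0], [0, 0, 0, 0, 0, 0]],
])

```text
t: 36.4
position: [0.5309, 0.0476, 0.0606]
orientation: [0.737, 0.676, 0.0, 0.0]
force: [0.1, -0.5, 3.9]
opening: 0.003
grip_force: 2.1
```

Call:
move_arm([
  [[0, 0, 0.03, 0, 0, 0], [0, 0, 0.03, 0, 0, 0], [0, 0, 0.02, 0, 0, 0], [0, 0, 0, 0, 0, 0], [0, 0, 0, 0, 0, 0], [0, 0, 0, 0, 0, 0], [0, 0, 0, 0, 0, 0], [0, 0, 0, 0, 0, 0], [0, 0, 0, 0, 0, 0], [0, 0, 0, 0, 0, 0]],
])

```text
t: 37.23
position: [0.5308, 0.0476, 0.0589]
orientation: [0.737, 0.676, 0.0, 0.0]
force: [-0.6, 0.9, 5.9]
opening: -0.002
grip_force: 2.4
```

It is well past half travel. I'll let go and lift clear with a view of the wheels.

Call:
move_arm([
  [[0, 0, -0.2, 0, 0, 0], [0, 0, -0.4, 0, 0, 0], [0, 0, -0.6, 0, 0, 0], [0, 0, -0.8, 0, 0, 0], [0, 0, -0.8, 0, 0, 0], [0.5, 0, -0.8, 0, 0, 0], [0.5, 0, -0.8, 0, 0, 0], [0.5, 0, -0.8, 0, 0, 0], [0, 0, 0, 0, 0, 0], [0, 0, 0, 0, 0, 0]],
])

```text
t: 38.07
position: [0.5337, 0.078, 0.1638]
orientation: [0.736, 0.676, 0.001, 0.0]
force: [-0.6, 0.3, -0.7]
opening: -0.002
grip_force: 0.0
```

Run:
```python
from h import *
im,K,M=show("w19f")
for n,y,h in(("left",.066,.016),("mid",.031,.018),("right",-.004,.017)):print(n,bars(im,K,M,y,h,rr=(-4,4),unitx=-.0014))
g=cv2.inRange(cv2.cvtColor(im,cv2.COLOR_RGB2HSV),(50,80,40),(75,255,255))
n,l,st,ce=cv2.connectedComponentsWithStats(g);print([(st[i].tolist(),unit(ray(ce[i],K,M,.088)).round(4)) for i in range(1,n) if st[i,4]>500])
```

```text
tcp unit [-0.001  -0.0445  0.1638] F [-0.6  0.3 -0.7]
pointer [-0.001   0.0801  0.06  ] [321  42   4  10  30]
pointer [-0.001   0.0551  0.06  ] [322  84   3  10  28]
pointer [-0.001  0.045  0.06 ] [322 101   3   9  25]
pointer [-0.001   0.0201  0.06  ] [322 140   3   8  24]
pointer [-0.0011  0.0101  0.06  ] [322 155   3   8  24]
pointer [-0.0011 -0.0148  0.06  ] [322 191   3   8  24]
left [(np.float64(-62.2), np.float64(5.5), [5, 17, 97]), (np.float64(-35.4), np.float64(15.6), [0, 77, 9]), (np.float64(1.1), np.float64(20.5), [198, 167, 0]), (np.float64(38.5), np.float64(24.4), [201, 98, 0]), (np.float64(62.4), np.float64(5.2), [116, 19, 18])]
mid [(np.float64(0.8), np.float64(18.5), [108, 28, 132]), (np.float64(38.0), np.float64(20.2), [6, 19, 115])]
right [(np.float64(-62.2), np.float64(5.5), [107, 87, 2]), (np.float64(-36.9), np.float64(22.4), [157, 52, 0]), (np.float64(0.3), np.float64(19.5), [166, 5, 5])]
[([301, 261, 44, 36, 920], array([-0.0013, -0.0677,  0.088 ]))]
```

All three wheels read within about 1° of 4-7-2. The button has been pressed and let go, and the arm is clear, so I'm handing in.

```bash
python3 -c "
from workcell import env
print(env.hand_in())"
```

```text
the job is handed in; nothing more can be done
None
```

I set the wheels to 4-7-2 (yellow, violet, red), each within about 1° of the pointers, pressed the green button an estimated 8–10 mm of its 12 mm and let go, and handed the job in at about 38 s; the highest press reading was 7.5 N, and no verdict came back.

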